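Set the vacuum clamp's selector and start it

ROBOT

A 6-joint arm with a two-finger parallel gripper is mounted at the origin on the work surface. World frame = base frame: x ahead of the robot, y to its left, z up, the work surface at z = 0. Lengths are in m, angles in degrees, forces in N, time in s.
With the tool pointing down it reaches from about 0.4 to 0.825 m from the base axis. Payload 7 kg.
Tool frame: the origin (TCP) lies at the centre of the arm's flange, where the gripper is bolted on; the fingertips stand 178 mm ahead of it and the grasp point (between the pads) lies 159 mm ahead of it (r.tips_ahead is the z of the fingertips in the tool frame, in m); z points along the fingers, y is the line along which they close (so a half turn about z gives the same grasp; the last joint's range is limited). The gripper opens to 88 mm and grips with 3 to 60 N. Pads are 19 mm wide; open, the fingers measure 130 mm over their backs; the gripper's body (78 mm by 193 mm) begins 47 mm behind the grasp point.
Start: joints at [92.309, 20.546, 0.682, 0, -70.136, -16.507], TCP at [0.166, 0.654, 0.405] pointing down, gripper open.
Joint ranges: [-176.03, 176.03], [-82.01, 121.73], [-58.28, 71.71], [-173.87, 95.51], [-174.79, -0.11], [-173.66, 173.66]. Speed limits (degrees/s): [136.94, 136.94, 172.46, 180, 180, 180].

INTERFACE

Orientations are given as [roll, pitch, yaw] about the fixed x, y, z axes, in that order (R = Rz(yaw) Ry(pitch) Rx(roll)).
In Python, from plant import r gives the robot as it stands. The module is installed in compiled form; this text tells all that it offers.
- The arm moves only by the shell command python3 -m pendant 'ROWS' [FORCE]. ROWS is JSON, a list that holds one entry, the list of rows, each a list of 7 numbers: the shift along the tool's x, y, z in m, then the turn, a rotation vector about the tool's x, y, z in degrees, then the gripper command: -1 is shut, 1 is fully open, values between are in proportion. A call has 1 to 5 rows; each row is the pose to reach, as a shift and turn from the pose commanded when the call began, along the tool's axes at that moment; what a row does not reach only later rows make up. A row lasts 1/10 s, in which the tool goes at most 50 mm and 8.59 degrees, less where a joint would pass 70% of its speed; a pose out of reach is approached as far as the arm can. A call with a gripper value outside its range is refused whole. The fingers move at their own pace and stop on an object; FORCE is the grip in N (left out, the last holds). Time passes only in rows, so rows that repeat a pose let the fingers close. It gives the time, the measured TCP pose, the force, the opening and the grip force at its end, in the units of the state.
- r.get_state(): the state, without advancing time (a new reading comes with each control period).
- r.capture(name): name is "scene" or "top" or "wrist"; returns the picture (480x640x3 uint8, red, green, blue); there is no depth.
- r.camera_params(name): a dict with "fx", "fy", "cx", "cy" (pixels), "dist_coeffs" ([k1, k2, p1, p2, k3] as OpenCV has them; the pictures are not rectified), "R" (3x3) and "t" (3): a world point X has camera coordinates R X + t. Camera axes: x right, y down, z forward; pixel columns grow to the right and rows downward; lengths in m; the calibration is good to about 2 mm. A picture is of the moment at which its call begins: read the wrist's pose just before it. camera_params takes no time and is no camera call; for the wrist camera it gives the pose at the moment of the call.
- r.close_job(): hands the job in; it is judged then, once.
The state is a dict: "time_s": time; "joints": joint angles; "qd": joint speeds; "joint_torque": joint torques, N m; "tcp_pos": TCP position; "eef_rot": TCP orientation; "contact_force": force on the tool from outside, world axes, zero at the start; "moment": the same for the moment, N m; "gripper_width": finger opening in m; "gripper_force": force on a finger pad.
Only numpy, scipy, OpenCV 4.12 (cv2) and the standard library are available. Lean on these libraries where they do the work, as an engineer would, in place of code of your own. Each camera call takes 0.05 s, during which the arm holds its last target. There are 200 camera calls.

TASK

Ready the vacuum clamp for the next chair seat: with a fingertip, push the lever of the control unit's rotary selector round through its clicks to its sixth mark, counting from the long thin mark at the anticlockwise end as the first; then press the start button down and let it come back up. Be gentle: do not pinch or force the lever, do not press start before the selector is set, leave the mushroom-shaped stop button alone, and do not shove, tip or lift the control unit or anything standing about.

Things in the scene. Friction and masses are not known exactly. Their poses are not given: they have to be found in the camera images.
- unit: control unit of the vacuum clamp: grey housing 220 x 340 x 90 mm (its x, y, z), about 3 kg, loose on the bench on rubber feet. Origin at the centre of its underside; x axis from its front (robot side) to its rear, z up. On its level top panel: lever selector (left), flat start button and mushroom stop button (front right), round gauge 62 mm wide, 24 mm high (rear right), loose tape roll and bung.
- selector_axis (a point): where the rotary selector's upright turning axis meets the top panel, 90 mm above the bench; axes parallel to the unit's. The selector is a round hub (42 mm across, 25 mm high) with one lever bar reaching out from the axis to 60 mm; the bar is 12 mm wide, its lower edge 6 mm and its top 32 mm above the panel. Clear panel all round it.
- first_mark (a point): inner end of the first mark (long thin black bar, 20 mm long), 70 mm from the axis, on the panel. Eight marks, 30 degrees apart, run clockwise from above, from here; the others are shorter and grow thicker. Anticlockwise from the unit's x axis, as seen from the selector axis, the first lies at +105 degrees, the k-th at 105 - 30 (k - 1): sixth at -45, eighth at -105.
- lever_end (a point): middle of the end face of the selector's lever: 60 mm from the turning axis and 19 mm above the panel; x axis points outward along the lever. A white line runs on top of the lever's outer end.
- selector (a joint): angle of the selector in rad: 0 at the first mark, growing clockwise from above, 0.5236 (30 degrees) per click, 3.665 at the eighth; stops at both ends. It clicks into every mark: a push of about 2 to 3 N, 45 mm from the axis, takes it out; past half-way it snaps on to the next and stays there. At the start it stands at one of the first four marks.
- start_top (a point): middle of the top face of the start button, a flat-topped black round button 28 mm across in a grey collar. Site moves down with the button.
- start (a joint): travel of the start button in m: 0 released, 0.006 fully down. Sprung: about 5 N holds it fully down; it comes back when released. It counts as pressed past 0.004.
- stop_top (a point): top of the stop button, a black domed mushroom head 40 mm across, 35 mm high above the panel, centred 65 mm to the right of the start button (unit's -y). To be left alone.
- stop (a joint): travel of the stop button in m: 0 released, 0.006 fully down.
- tape: roll of tape, ring 54 mm across and 18 mm high, loose on the control unit's panel; origin at its underside. Bystander.
- glue: white glue bottle, 56 mm across, 140 mm tall, standing on the bench; origin at its underside. Bystander.
- wax: plain metal can, 72 mm across, 60 mm tall, on the bench; origin at its underside. Bystander.
- block: cork sanding block 110 x 65 x 32 mm on the bench; origin at its underside. Bystander.
- driver: screwdriver lying on the bench; origin under it. Bystander.
- mug: white mug, 76 mm across, 85 mm tall, on the bench; origin at its underside. Bystander.
- bung: pale wooden bung, 30 to 36 mm wide, 40 mm tall, loose on the control unit's panel; origin at its underside. Bystander.

How it is judged (in metres and radians):
On the way, in this order (a step that is already met when the one before it is completed fails the run):
1. the selector stands clicked in at its sixth mark (value of joint selector between 2.518 and 2.718 rad and value of joint start below 0.002 m), for 0.3 s.
2. the start button is pressed down with the selector at the sixth mark (value of joint selector between 2.518 and 2.718 rad and value of joint start above 0.004 m), for 0.05 s.
At the end, for the whole second after the job is handed in: The selector rests within 0.1 rad of its sixth mark (2.618 rad), the start button has been pressed past 4 mm after that and is back up (under 2 mm), the stop button is up, and the control unit stands level and still within 20 mm of where it was (all of step 1 and value of joint stop below 0.002 m and distance of unit from where it was at the start of the episode below 0.02 m and angle between unit's own z axis and vertical below 0.05 rad and linear speed of unit below 0.02 m/s); the robot touches nothing.
It fails at once if start is pressed (over 3 mm) while the selector is not at the sixth mark (value of joint start above 0.003 m and not (value of joint selector between 2.518 and 2.718 rad)).
It fails at once if the stop button is pressed (over 2 mm) (value of joint stop above 0.002 m).
It fails at once if the lever is pinched or forced (over 20 N) (contact force between the fingers and selector above 20 N).
It fails at once if the control unit is shoved or lifted by more than 20 mm, or tipped (distance of unit from where it was at the start of the episode above 0.02 m or angle between unit's own z axis and vertical above 0.1 rad).
It fails at once if a bystander is moved by more than 30 mm (distance of any of tape, glue, wax, block, driver, mug, bung from where it was at the start of the episode above 0.03 m).
It also fails if it takes over 64 s, if anything falls off the work surface, if the arm or the gripper's body presses on something with over 40 N, if the wrist force passes 120 N, or if a joint passes its speed limit or range.

## Working session

There is one attempt and no reset: what is moved stays moved. The work goes in short steps, Python scripts to look and compute and a shell command to move; the robot and the scene stay as the last step left them, time stands still between calls to the robot, and variables do not carry over. Pictures are saved under pics/ and viewed, at most 10 in all, crops included, and the job is handed in when it is done.

```bash
mkdir -p pics
python3 - <<'E'
from plant import r
import cv2,numpy as np
s=r.get_state();print(s['time_s'],s['tcp_pos'],s['eef_rot'],s['gripper_width'],r.tips_ahead)
for n in ("scene","top"):
    p=r.camera_params(n);print(n,p)
    cv2.imwrite(f'pics/{n}1.png',r.capture(n)[:,:,::-1])
E
```

```text
0.0 [0.16551075 0.65418488 0.40372029] [ 1.79902974e+02 -1.04892293e-02 -1.42044601e+01] 0.08753292912300888 0.1781
scene {'fx': 471.9053601666066, 'fy': 471.9053601666066, 'cx': 320.67811453621977, 'cy': 237.43544231582254, 'dist_coeffs': array([-0.0693589,  0.       ,  0.       ,  0.       ,  0.       ]), 'R': array([[ 0.72199805,  0.69184646,  0.0082026 ],
       [ 0.48073894, -0.4930935 , -0.72508543],
       [-0.49760314,  0.52745358, -0.68861008]]), 't': array([-0.36375048, -0.16012397,  1.2546655 ])}
top {'fx': 548.0453986913428, 'fy': 548.0453986913428, 'cx': 316.638723364129, 'cy': 237.45467585234522, 'dist_coeffs': array([-0.13751344,  0.        ,  0.        ,  0.        ,  0.        ]), 'R': array([[ 0.0289402 , -0.99918444,  0.02815894],
       [-0.9838208 , -0.03345534, -0.17600388],
       [ 0.1768024 , -0.02260976, -0.98398664]]), 't': array([-0.00998766,  0.49172459,  1.29548652])}
```

View pics/top1.png

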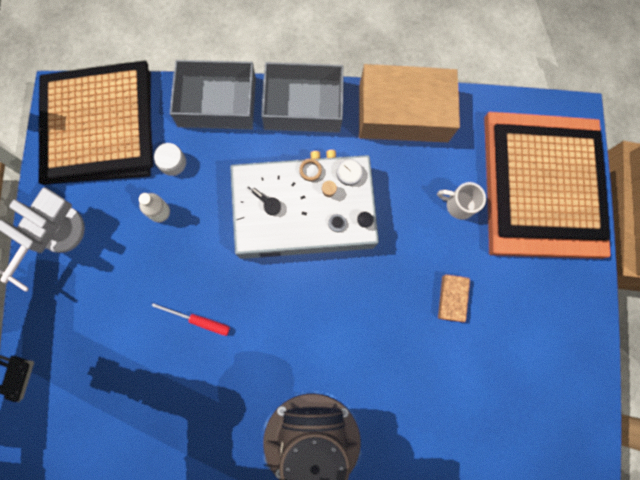

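View pics/scene1.png

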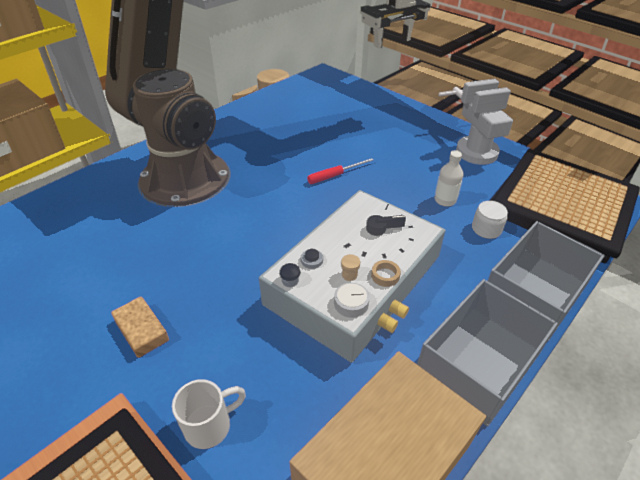

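```bash
cat > h.py <<'E'
import cv2,numpy as np
from plant import r
def ray(n,uv,z,p=None):
    p=p or r.camera_params(n)
    K=np.array([[p['fx'],0,p['cx']],[0,p['fy'],p['cy']],[0,0,1]])
    q=cv2.undistortPoints(np.array([[uv]],float),K,np.array(p['dist_coeffs']))[0,0]
    d=p['R'].T@np.array([q[0],q[1],1]);c=-p['R'].T@p['t']
    return c+d*(z-c[2])/d[2]
def proj(n,X,p=None):
    p=p or r.camera_params(n)
    K=np.array([[p['fx'],0,p['cx']],[0,p['fy'],p['cy']],[0,0,1]])
    return cv2.projectPoints(np.array(X,float).reshape(-1,1,3),cv2.Rodrigues(p['R'])[0],p['t'],K,np.array(p['dist_coeffs']))[0][:,0]
E
python3 - <<'E'
from h import *
im=cv2.imread('pics/top1.png')
cv2.imwrite('pics/topc.png',cv2.resize(im[145:265,220:385],None,fx=4.8,fy=4.8,interpolation=cv2.INTER_CUBIC))
g=cv2.cvtColor(im,cv2.COLOR_BGR2GRAY);hsv=cv2.cvtColor(im,cv2.COLOR_BGR2HSV)
m=((g>185)&(hsv[...,1]<60)).astype(np.uint8);m[:,:225]=0;m[:,385:]=0;m[:140]=0;m[270:]=0
m=cv2.morphologyEx(m,cv2.MORPH_CLOSE,np.ones((3,3)))
c=max(cv2.findContours(m,0,1)[0],key=cv2.contourArea)
b=cv2.boxPoints(cv2.minAreaRect(c));print(b)
a=cv2.approxPolyDP(cv2.convexHull(c),5,True)[:,0];print(a)
P=np.array([ray('top',x,.09) for x in a]);print(P.round(4))
E
```

```text
[[229.42352 165.50589]
 [369.8235  154.70587]
 [376.49408 241.4235 ]
 [236.09412 252.22351]]
[[367 157]
 [375 241]
 [236 251]
 [233 166]]
[[ 0.6869 -0.1105  0.09  ]
 [ 0.4797 -0.1318  0.09  ]
 [ 0.4448  0.1947  0.09  ]
 [ 0.652   0.2138  0.09  ]]
```

View pics/topc.png

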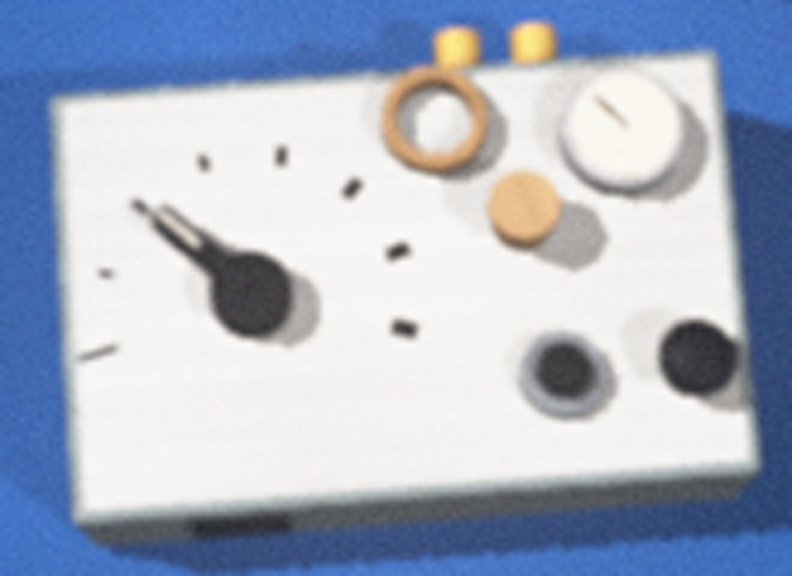

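Run:
```python
from h import *
from scipy.optimize import least_squares
f=lambda x,y,z:ray('top',((x+.5)/4.8-.5+220,(y+.5)/4.8-.5+145),z)
M=np.array([f(*q,.09)[:2] for q in [(98,352),(106,272),(138,205),(203,162),(281,155),(352,187),(398,250),(404,328)]])
def res(p):
    a=np.radians(105-30*np.arange(8))+p[2]; R=np.r_[.08,np.full(7,p[3])]
    return (M-p[:2]-R[:,None]*np.c_[np.cos(a),np.sin(a)]).ravel()
s=least_squares(res,[.55,.1,.1,.08]);p=s.x;print('axis',p[:2],'yaw',np.degrees(p[2]),'R',p[3],'res mm',(s.fun*1000).round(1))
print('hub',f(250,294,.115)); t=f(165,210,.122);print('lever',t,np.degrees(np.arctan2(*(t[:2]-p[:2])[::-1])-p[2]))
for z in(.1,.105,.11):print('start',z,f(565,370,z))
print('stop',f(698,356,.12),'bung',f(524,206,.13),'tape',f(435,118,.108),'gauge',f(625,127,.114))
# two-view heights for start button: scene
im=cv2.imread('pics/scene1.png')
cv2.imwrite('pics/scenec.png',cv2.resize(im[180:370,250:455],None,fx=3.1,fy=3.1,interpolation=cv2.INTER_CUBIC))
```

```text
axis [0.5533464  0.11414229] yaw 6.528563963049348 R 0.0756684869053241 res mm [ 0.3  0.9  0.5 -1.2 -0.5  0.3 -0.4  0.4  0.1  0.4  0.4  0.2  0.2 -0.6
 -0.6 -0.5]
hub [0.55030537 0.11415933 0.115     ]
lever [0.58919365 0.15694991 0.122     ] 43.528515615640266
start 0.1 [ 0.52104801 -0.04080825  0.1       ]
start 0.105 [ 0.51999363 -0.04050478  0.105     ]
start 0.11 [ 0.51893925 -0.0402013   0.11      ]
stop [ 0.52603775 -0.10396974  0.12      ] bung [ 0.59519853 -0.0173349   0.13      ] tape [0.64485788 0.02700536 0.108     ] gauge [ 0.64197377 -0.06704241  0.114     ]
```

View pics/scenec.png

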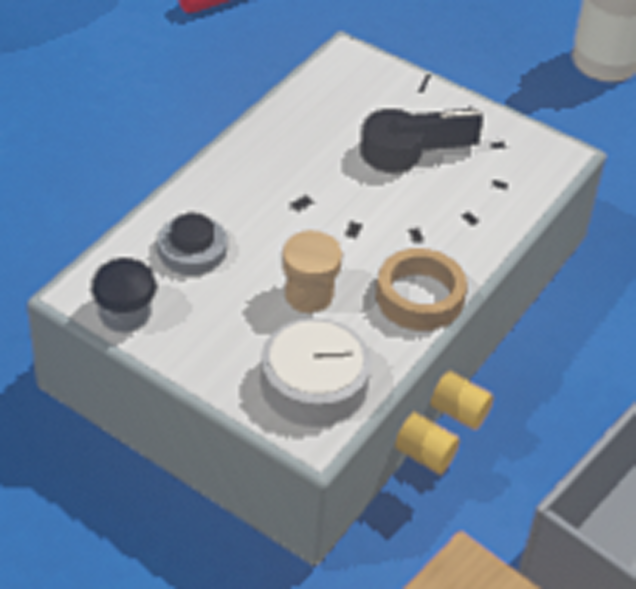

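The lever stands at mark 3 (crop: hub about (250,294), lever tip about (150,210) next to the third mark at (138,205)). Mark 6 is at (352,187) and start at (565,370), and the panel around the selector is clear. I'll move above the lever with the gripper shut.

```bash
python3 -m pendant '[[[0.034,0.025,0,0,0,1.6,-1],[0.068,0.05,0,0,0,3.2,-1],[0.102,0.075,0,0,0,4.9,-1],[0.136,0.1,0,0,0,6.5,-1],[0.168,0.125,0,0,0,8.1,-1]]]' 5
python3 -m pendant '[[[0.034,0.025,0,0,0,1.6,-1],[0.068,0.05,0,0,0,3.2,-1],[0.102,0.075,0,0,0,4.9,-1],[0.136,0.1,0,0,0,6.5,-1],[0.168,0.125,0,0,0,8.1,-1]]]'
```

```text
time_s: 0.6
tcp_pos: [0.2986, 0.4904, 0.4043]
eef_rot: [180.0, -0.0, -22.4]
contact_force: [0.1, 1.3, -0.2]
gripper_width: 0.053
gripper_force: 0.0
time_s: 1.1
tcp_pos: [0.4063, 0.3109, 0.4045]
eef_rot: [180.0, 0.0, -30.5]
contact_force: [1.2, -0.0, 0.0]
gripper_width: 0.0132
gripper_force: 0.0
```

```bash
cat > to.py <<'E'
# to.py x y yaw tipz : remaining shift in tool axes + turn about tool z
import sys,numpy as np
from h import r
from scipy.spatial.transform import Rotation as Ro
def go(x,y,yaw,z):
    s=r.get_state();R=Ro.from_euler('xyz',s['eef_rot'],degrees=True)
    T=Ro.from_euler('xyz',[180,0,yaw],degrees=True)
    print('t',round(s['time_s'],2),'tcp',s['tcp_pos'].round(4),'yaw',s['eef_rot'].round(2),'F',s['contact_force'].round(2),'q6',s['joints'][5].round(1))
    print('shift',R.inv().apply(np.array([x,y,z+r.tips_ahead])-s['tcp_pos']).round(4),'turn',np.degrees((R.inv()*T).as_rotvec()).round(2))
if __name__=='__main__':go(*map(float,sys.argv[1:]))
E
python3 to.py .5636 .1665 -38.5 .2
```

```text
t 1.1 tcp [0.4063 0.3109 0.4045] yaw [ 1.7998e+02  1.0000e-02 -3.0460e+01] F [ 1.16 -0.01  0.04] q6 0.1
shift [0.2088 0.0447 0.0264] turn [0.02 0.   8.04]
```

```bash
python3 -m pendant '[[[0.045,0.009,0.005,0,0,2,-1],[0.09,0.018,0.01,0,0,4,-1],[0.135,0.027,0.015,0,0,6,-1],[0.18,0.036,0.02,0,0,8,-1],[0.209,0.0447,0.026,0,0,8,-1]]]'
python3 -m pendant '[[[0,0,0,0,0,0,-1],[0,0,0,0,0,0,-1],[0,0,0,0,0,0,-1]]]'
python3 to.py .5636 .1665 -38.5 .2
python3 - <<'E'
from h import *
p=r.camera_params('wrist');im=r.capture('wrist')
cv2.imwrite('pics/w1.png',im[:,:,::-1])
np.save('w1.npy',p,allow_pickle=True);print(-p['R'].T@p['t'])
yaw=np.radians(6.5);A=np.array([.5525,.1142,.09])
E
```

```text
time_s: 1.6
tcp_pos: [0.5652, 0.1662, 0.378]
eef_rot: [180.0, -0.0, -38.5]
contact_force: [-0.0, 0.6, -0.6]
gripper_width: 0.0006
gripper_force: 0.0
time_s: 1.9
tcp_pos: [0.563, 0.1686, 0.3787]
eef_rot: [180.0, 0.0, -38.4]
contact_force: [0.1, 0.4, -0.8]
gripper_width: 0.0005
gripper_force: 0.0
t 1.9 tcp [0.563  0.1686 0.3787] yaw [ 1.800e+02  1.000e-02 -3.838e+01] F [ 0.08  0.43 -0.81] q6 15.9
shift [0.0018 0.0013 0.0006] turn [0.   0.01 0.12]
[0.62910533 0.11614427 0.35930674]
```

View pics/w1.png

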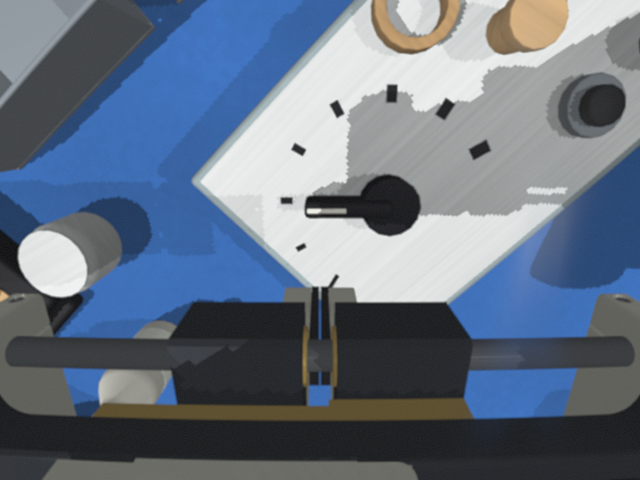

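Wrist view: the lever points left along row 207 to mark 3 at (287,201), hub at (390,205), and mark 6 at (392,93). The fingertips are at (320,288), on the anticlockwise side as intended. I'll refine the axis from this closer view.

Run:
```python
from h import *
from scipy.optimize import least_squares
p_=np.load('w1.npy',allow_pickle=True).item();im=cv2.imread('pics/w1.png');g=cv2.cvtColor(im,cv2.COLOR_BGR2GRAY)
M=[]
for u,v in [(301,247),(287,201),(299,149),(337,108),(392,93),(446,108),(481,149)]:
    w=(g[v-13:v+14,u-13:u+14]<60).astype(np.uint8)
    if u==287:w[:,18:]=0
    y,x=np.nonzero(w);M.append(ray('wrist',(u-13+x.mean(),v-13+y.mean()),.09,p_)[:2])
M=np.array(M)
def res(p):
    a=np.radians(75-30*np.arange(7))+p[2]
    return (M-p[:2]-p[3]*np.c_[np.cos(a),np.sin(a)]).ravel()
s=least_squares(res,[.55,.1,.1,.08]);p=s.x;print('axis',p[:2],np.degrees(p[2]),p[3],(s.fun*1000).round(1))
f=lambda uv,z:ray('wrist',uv,z,p_)
t=f((315,210),.122);print('hub',f((389,205),.115),'lever end',t,np.degrees(np.arctan2(*(t[:2]-p[:2])[::-1])))
def L(n,uv,q=None):
    a=ray(n,uv,0,q);b=ray(n,uv,.2,q);return a,(b-a)/np.linalg.norm(b-a)
# start top from three views
ls=[L('wrist',(602,104),p_),L('top',(565.5/4.8-.5+220,370.5/4.8-.5+145)),L('scene',(192.5/3.1-.5+250,232/3.1-.5+180))]
S=sum(np.eye(3)-np.outer(d,d) for a,d in ls);b=sum((np.eye(3)-np.outer(d,d))@a for a,d in ls)
X=np.linalg.solve(S,b);print('start',X,[np.linalg.norm((np.eye(3)-np.outer(d,d))@(X-a)).round(4) for a,d in ls])
```

```text
axis [0.55309346 0.11163572] 6.7998804364031695 0.07600689029988147 [ 0.5 -0.6 -0.1 -0.  -0.   0.3  0.2  0.5 -0.   0.4 -0.1 -0.2 -0.5 -0.4]
hub [0.55629798 0.11258655 0.115     ] lever end [0.58640007 0.15370634 0.122     ] 51.63193521233924
start [ 0.52002588 -0.04169727  0.10726278] [np.float64(0.0016), np.float64(0.0014), np.float64(0.0011)]
```

```bash
python3 -m pendant '[[[0.001,0.002,0.025,0,0,0,-1],[0.002,0.003,0.05,0,0,0,-1],[0.002,0.003,0.075,0,0,0,-1],[0.002,0.003,0.095,0,0,0,-1],[0.002,0.003,0.095,0,0,0,-1]]]'
python3 - <<'E'
from to import go
import numpy as np
go(.5641,.1651,-38.3,.104)
A=np.array([.5532,.1125])
def c(phi,d,R=.048):
    f=np.radians(phi);return A+R*np.array([np.cos(f),np.sin(f)])+d*np.array([-np.sin(f),np.cos(f)])
# start frames: in tool frame, rotating about axis from phi0 to phi0-k
print('rotation by k about the selector axis, in tool axes, offsets (48,d)')
for d in(.016,):
    for k in (6,12,18,24,30,36,40):
        # tool x dir = -n ; tool y dir = -u... at phi0 (yaw=phi0-90)
        ph=51.7;v=c(ph-k,d)-c(ph,d);f=np.radians(ph)
        n=np.array([-np.sin(f),np.cos(f)]);u=np.array([np.cos(f),np.sin(f)])
        print(k,(-(v@n)).round(4),(-(v@u)).round(4))
E
```

```text
time_s: 2.45
tcp_pos: [0.5617, 0.1651, 0.2814]
eef_rot: [179.8, 0.1, -38.3]
contact_force: [-0.5, 0.2, 0.0]
gripper_width: 0.0004
gripper_force: 0.0
t 2.45 tcp [0.5617 0.1651 0.2814] yaw [ 1.7977e+02  1.0000e-01 -3.8330e+01] F [-0.49  0.21  0.  ] q6 16.2
shift [ 0.0019 -0.0015 -0.0007] turn [ 0.23  0.1  -0.03]
rotation by k about the selector axis, in tool axes, offsets (48,d)
6 0.0051 -0.0014
12 0.0103 -0.0023
18 0.0156 -0.0026
24 0.0209 -0.0024
30 0.0261 -0.0016
36 0.0313 -0.0002
40 0.0346 0.0009
```

```bash
python3 -m pendant '[[[0.004,-0.001,0,0,0,0,-1],[0.009,-0.001,0,0,0,0,-1],[0.0141,-0.0024,0,0,0,6,-1],[0.0193,-0.0033,0,0,0,12,-1],[0.0246,-0.0036,0,0,0,18,-1]]]'
cat > chk.py <<'E'
import numpy as np
from h import r
s=r.get_state();A=np.array([.5532,.1125]);ph=s['eef_rot'][2]+90;f=np.radians(ph)
v=s['tcp_pos'][:2]-A;u=np.array([np.cos(f),np.sin(f)]);n=np.array([-u[1],u[0]])
print('t',s['time_s'].__round__(2),'phi-rel-unit',round(ph-6.7,1),'R',(v@u).round(4),'d',(v@n).round(4),'z',(s['tcp_pos'][2]-r.tips_ahead).round(4),'F',s['contact_force'].round(1))
E
python3 chk.py
```

```text
time_s: 2.95
tcp_pos: [0.5855, 0.1527, 0.2854]
eef_rot: [-179.8, 0.0, -56.6]
contact_force: [1.0, 0.6, -0.0]
gripper_width: 0.0008
gripper_force: 0.1
t 2.95 phi-rel-unit 26.7 R 0.0491 d 0.0158 z 0.1073 F [ 1.   0.6 -0. ]
```

```bash
python3 -m pendant '[[[0.0051,-0.0014,0.001,0,0,6,-1],[0.0103,-0.0023,0.001,0,0,12,-1],[0.0156,-0.0026,0.001,0,0,18,-1],[0.0209,-0.0024,0.001,0,0,24,-1],[0.0261,-0.0016,0.001,0,0,30,-1]]]'
python3 chk.py
```

```text
time_s: 3.45
tcp_pos: [0.6011, 0.1316, 0.2842]
eef_rot: [-179.9, 0.1, -86.6]
contact_force: [-0.1, -0.2, -0.2]
gripper_width: 0.0002
gripper_force: 0.1
t 3.45 phi-rel-unit -3.3 R 0.049 d 0.0162 z 0.1061 F [-0.1 -0.2 -0.2]
```

```bash
python3 -m pendant '[[[0.0051,-0.0014,0.001,0,0,6,-1],[0.0103,-0.0023,0.001,0,0,12,-1],[0.0156,-0.0026,0.001,0,0,18,-1],[0.0209,-0.0024,0.001,0,0,24,-1],[0.0261,-0.0016,0.001,0,0,30,-1]]]'
python3 chk.py
python3 - <<'E'
from h import *
cv2.imwrite('pics/w2.png',r.capture('wrist')[:,:,::-1])
E
```

```text
time_s: 3.95
tcp_pos: [0.6044, 0.1056, 0.2832]
eef_rot: [-179.9, 0.1, -116.6]
contact_force: [0.3, -0.3, 0.0]
gripper_width: 0.0006
gripper_force: 0.1
t 3.95 phi-rel-unit -33.3 R 0.0489 d 0.0168 z 0.1051 F [ 0.3 -0.3  0. ]
```

View pics/w2.png

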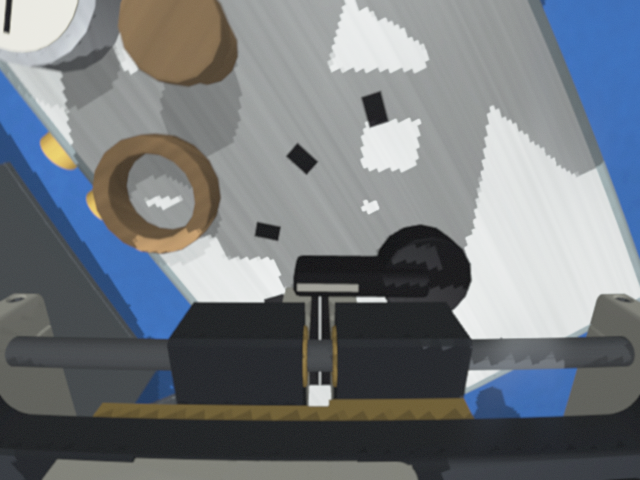

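The lever tip at (297,275) is between mark 5 (about 275,297) and mark 6 (267,231), right at the half-way point. I'll nudge it a few degrees further.

```bash
python3 -m pendant '[[[0.0017,-0.0005,0,0,0,2,-1],[0.0034,-0.001,0,0,0,4,-1],[0.0034,-0.001,0,0,0,4,-1],[0.0034,-0.001,0,0,0,4,-1]]]'
python3 chk.py
python3 - <<'E'
from h import *
cv2.imwrite('pics/w3.png',r.capture('wrist')[:,:,::-1])
E
```

```text
time_s: 4.4
tcp_pos: [0.6034, 0.102, 0.2825]
eef_rot: [-180.0, 0.1, -120.3]
contact_force: [-0.1, -0.4, 0.1]
gripper_width: 0.0006
gripper_force: 0.0
t 4.4 phi-rel-unit -37.0 R 0.0486 d 0.0162 z 0.1044 F [-0.1 -0.4  0.1]
```

View pics/w3.png

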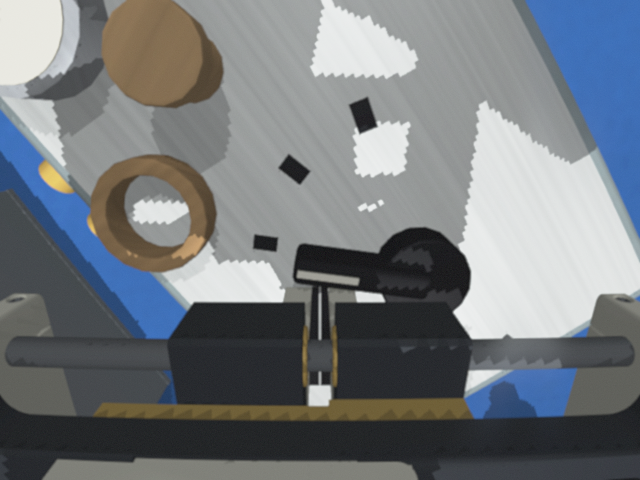

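The lever has snapped clear of the finger to mark 6, its axis now pointing at the mark at (265,243). Next I back off, lift, and go above the start button.

```bash
python3 -m pendant '[[[-0.005,0,0,0,0,0,-1],[-0.01,0,0,0,0,0,-1],[-0.01,0,-0.03,0,0,0,-1],[-0.01,0,-0.06,0,0,0,-1],[-0.01,0,-0.06,0,0,0,-1]]]'
python3 to.py .52 -.0417 -120 .165
```

```text
time_s: 4.95
tcp_pos: [0.6097, 0.1114, 0.3462]
eef_rot: [-179.7, 0.3, -120.3]
contact_force: [0.6, -0.1, 0.6]
gripper_width: 0.0006
gripper_force: 0.0
t 4.95 tcp [0.6097 0.1114 0.3462] yaw [-179.72    0.3  -120.3 ] F [ 0.61 -0.1   0.62] q6 -58.8
shift [1.775e-01 1.000e-04 2.200e-03] turn [-0.28  0.3  -0.3 ]
```

```bash
python3 -m pendant '[[[0.04,0,0,0,0,0,-1],[0.08,0,0,0,0,0,-1],[0.12,0,0,0,0,0,-1],[0.16,0,0,0,0,0,-1],[0.177,0,0,0,0,0,-1]]]'
python3 -m pendant '[[[0,0,0,0,0,0,-1],[0,0,0,0,0,0,-1],[0,0,0,0,0,0,-1]]]'
python3 to.py .52 -.0417 -120 .115
python3 - <<'E'
from h import *
cv2.imwrite('pics/topc2.png',cv2.resize(r.capture('top')[145:265,220:385,::-1],None,fx=4.8,fy=4.8,interpolation=cv2.INTER_CUBIC))
E
```

```text
time_s: 5.45
tcp_pos: [0.5169, -0.0439, 0.3416]
eef_rot: [180.0, -0.0, -120.4]
contact_force: [0.4, 0.4, 1.0]
gripper_width: 0.0008
gripper_force: 0.0
time_s: 5.75
tcp_pos: [0.5193, -0.0414, 0.3417]
eef_rot: [-180.0, 0.0, -120.4]
contact_force: [0.3, -1.0, 0.5]
gripper_width: 0.0002
gripper_force: 0.0
t 5.75 tcp [ 0.5193 -0.0414  0.3417] yaw [-1.7998e+02  1.0000e-02 -1.2036e+02] F [ 0.29 -0.95  0.48] q6 -47.4
shift [-0.0001 -0.0007  0.0486] turn [-0.02  0.01 -0.36]
```

View pics/topc2.png

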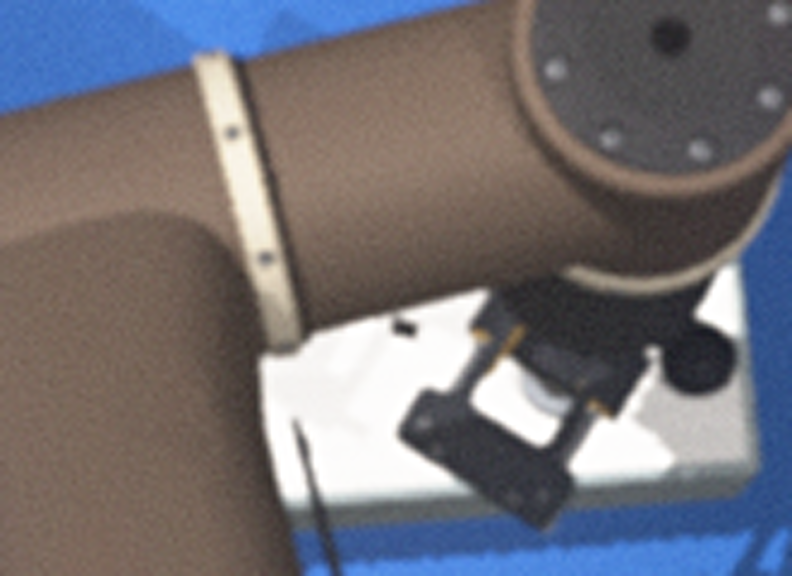

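The arm hides the selector in this view. The gripper is over start at about (545,390), clear of the stop button at (698,356). I'll descend onto the button in small steps.

```bash
python3 -m pendant '[[[0,0,0.02,0,0,0,-1],[0,0,0.04,0,0,0,-1],[0,0,0.05,0,0,0,-1],[0,0,0.052,0,0,0,-1],[0,0,0.052,0,0,0,-1]]]'
python3 -m pendant '[[[0,0,0.001,0,0,0,-1],[0,0,0.003,0,0,0,-1],[0,0,0.004,0,0,0,-1],[0,0,0.005,0,0,0,-1],[0,0,0.005,0,0,0,-1]]]'
```

```text
time_s: 6.3
tcp_pos: [0.5188, -0.0418, 0.2898]
eef_rot: [180.0, -0.0, -120.4]
contact_force: [-0.7, 0.5, 1.6]
gripper_width: 0.0002
gripper_force: 0.8
time_s: 6.8
tcp_pos: [0.5189, -0.042, 0.285]
eef_rot: [-179.9, 0.0, -120.4]
contact_force: [-1.4, 1.4, 4.2]
gripper_width: 0.0006
gripper_force: 2.2
```

```bash
python3 -m pendant '[[[0,0,0.001,0,0,0,-1],[0,0,0.002,0,0,0,-1],[0,0,0.002,0,0,0,-1]]]'
python3 -m pendant '[[[0,0,0.001,0,0,0,-1],[0,0,0.002,0,0,0,-1],[0,0,0.002,0,0,0,-1]]]'
```

```text
time_s: 7.1
tcp_pos: [0.5189, -0.042, 0.2842]
eef_rot: [-179.9, 0.0, -120.4]
contact_force: [-5.4, 3.5, 16.5]
gripper_width: 0.0002
gripper_force: 8.2
time_s: 7.4
tcp_pos: [0.5188, -0.042, 0.2838]
eef_rot: [-179.9, 0.1, -120.3]
contact_force: [-11.8, 5.4, 33.7]
gripper_width: 0.0006
gripper_force: 16.5
```

The force rose steadily over about 5–6 mm of travel and then hit a hard stop, so the button is fully down. I'll release and retreat, then check.

```bash
python3 -m pendant '[[[0,0,-0.004,0,0,0,-1],[0,0,-0.012,0,0,0,-1],[0,0,-0.04,0,0,0,-1],[0,0,-0.08,0,0,0,-1],[0,0,-0.12,0,0,0,-1]]]'
python3 -m pendant '[[[-0.01,-0.04,0,0,0,0,-1],[-0.02,-0.08,0,0,0,0,-1],[-0.03,-0.11,0,0,0,0,-1],[-0.03,-0.11,0,0,0,0,-1],[-0.03,-0.11,0,0,0,0,-1]]]'
python3 - <<'E'
from h import *
import numpy as np
print(r.get_state()['tcp_pos'],r.get_state()['contact_force'])
a=r.capture('scene')[180:370,250:455,::-1]
cv2.imwrite('pics/end.png',cv2.resize(a,None,fx=3.1,fy=3.1,interpolation=cv2.INTER_CUBIC))
E
```

```text
time_s: 7.9
tcp_pos: [0.5181, -0.0424, 0.4013]
eef_rot: [179.9, -0.1, -120.4]
contact_force: [1.5, 0.5, 0.1]
gripper_width: 0.0007
gripper_force: 0.0
time_s: 8.4
tcp_pos: [0.6288, -0.0723, 0.3991]
eef_rot: [179.9, -0.1, -120.5]
contact_force: [-0.1, 0.1, -1.4]
gripper_width: 0.0006
gripper_force: 0.0
[ 0.62879303 -0.07229935  0.39913817] [-0.06486369  0.0616369  -1.41998195]
```

View pics/end.png

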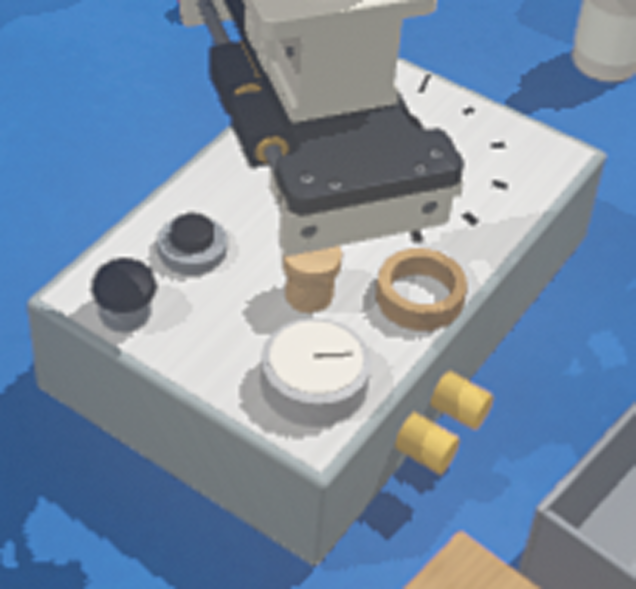

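The start button at (192,232) is back up in exactly its earlier position, and the unit, tape and bung have not moved. Handing in.

```bash
python3 -c "
from plant import r
print(r.close_job())"
```

```text
the job is handed in; nothing more can be done
None
```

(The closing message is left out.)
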